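# Start the test kiln from the glazing bench

## Task

Switch on for a glaze firing with the closed fingertips: press the marked end of the red mains rocker fully down, then the marked end of the blue extractor-fan rocker fully down, then press the yellow start button on the black cordless puck all the way down, keep it down for a good second and let it come up again. Press the puck where it stands, without lifting it or pushing it along; leave the green lamp rocker on, and leave the jars, the cup and the brush where they are.

Things in the scene. Friction and masses are not known exactly. Their poses are not given: they have to be found in the camera images.
- mains (a joint): red rocker paddle (kiln mains), 62 x 36 mm, pivoting at its middle on its box's y axis. rad: 0 = off (the end on the box's +x side, marked with a white bar, stands up), 0.4 = on (that end right down). Starts off, at 0 to 0.05. No spring: friction (about 0.04 N m, some 2 to 3 N at the press point) leaves it where it is pushed, so push until it meets its stop.
- fan (a joint): blue rocker paddle (extractor fan), 62 x 36 mm, pivoting at its middle on its box's y axis. rad: 0 = off (the end on the box's +x side, marked with a white bar, stands up), 0.4 = on (that end right down). Starts off, at 0 to 0.05. No spring: friction (about 0.04 N m, some 2 to 3 N at the press point) leaves it where it is pushed, so push until it meets its stop.
- lamp (a joint): green rocker paddle (bench lamp), 62 x 36 mm, pivoting at its middle on its box's y axis. rad: 0 = off (the end on the box's +x side, marked with a white bar, stands up), 0.4 = on (that end right down). Starts on, at 0.35 to 0.4, and must stay on. No spring: friction (about 0.04 N m, some 2 to 3 N at the press point) leaves it where it is pushed, so push until it meets its stop.
- start (a joint): yellow round push button, 34 mm across, on top of the puck. Joint in m: 0 = up, 0.006 = fully down. A spring brings it back; about 1.2 N starts it, 4.8 N holds it fully down
- mains_press (a point): press point of the red rocker: on the paddle's top face, 25 mm from the pivot towards the marked (+x) end, moving with the paddle; about 64 mm above the bench when off and some 10 mm lower when on (a blunt fingertip, which also rests nearer the pivot, stops about 56 mm above the bench)
- fan_press (a point): press point of the blue rocker: on the paddle's top face, 25 mm from the pivot towards the marked (+x) end, moving with the paddle; about 64 mm above the bench when off and some 10 mm lower when on (a blunt fingertip, which also rests nearer the pivot, stops about 56 mm above the bench)
- start_top (a point): centre of the top of the yellow button, 44 mm above the bench when up
- mains_box: white fixed switch box of the red rocker, 88 (x) x 58 (y) x 30 mm, origin at the centre of its underside, on the panel 18 mm above the bench; its x axis runs along the rocker towards the marked end, z up. Its place in the row of three varies
- fan_box: white fixed switch box of the blue rocker, 88 (x) x 58 (y) x 30 mm, origin at the centre of its underside, on the panel 18 mm above the bench; its x axis runs along the rocker towards the marked end, z up. Its place in the row of three varies
- lamp_box: white fixed switch box of the green rocker, 88 (x) x 58 (y) x 30 mm, origin at the centre of its underside, on the panel 18 mm above the bench; its x axis runs along the rocker towards the marked end, z up. Its place in the row of three varies
- panel: plywood board fixed on the bench, 130 (x) x 360 (y) x 18 mm, carrying the three switch boxes in a row along its y, about 110 mm apart; origin at the centre of its underside
- puck: black round cordless puck, 60 mm across, 34 mm tall without its button, 0.17 to 0.35 kg, standing loose on the bench to the right of the panel; origin at the centre of its underside, z up
- jar_green: green glaze jar, 66 mm across, 85 mm tall, beyond the panel; stands loose, to be left alone. Origin at the centre of its underside
- jar_red: clear glaze jar with a red cap, 60 mm across, 75 mm tall, beyond the panel; stands loose, to be left alone. Origin at the centre of its underside
- cup: terracotta cup, 72 mm across, 70 mm tall, open, to the right of the puck; stands loose, to be left alone. Origin at the centre of its underside
- brush: glaze brush, 200 mm long, lying loose between the robot and the panel, to be left alone; x along its handle

How it is judged:
On the way, in this order (a step that is already met when the one before it is completed fails the run):
1. the red mains rocker is fully on (0.32 rad or more) (value of joint mains above 0.32 rad), for 0.1 s.
2. the blue fan rocker is fully on (0.32 rad or more) (value of joint fan above 0.32 rad), for 0.1 s.
3. the start button is held down (4.5 mm or more) for 0.8 s (value of joint start above 0.0045 m), for 0.8 s.
At the end, for the whole second after the job is handed in: Red and blue rockers on (0.32 rad or more), green still on (0.28 or more), the start button up again (within 1.5 mm), the puck upright and at rest on the bench within 20 mm of where it stood, jars, cup and brush within 20 mm of where they were (value of joint each of mains, fan above 0.32 rad and value of joint lamp above 0.28 rad and value of joint start below 0.0015 m and angle between puck's own z axis and vertical below 0.1 rad and height (world z) of puck below 0.006 m and distance of each of puck, jar_green, jar_red, cup, brush from where it was at the start of the episode below 0.02 m and linear speed of puck below 0.02 m/s); the robot touches nothing.
It fails at once if the fan rocker is thrown (past 0.2 rad) while the mains is not on (below 0.3) (value of joint fan above 0.2 rad and value of joint mains below 0.3 rad).
It fails at once if the start button is pressed (past 3 mm) while the mains or the fan is not on (below 0.3) (value of joint start above 0.003 m and value of joint any of mains, fan below 0.3 rad).
It fails at once if the green lamp rocker is moved towards off (below 0.28 rad) (value of joint lamp below 0.28 rad).
It fails at once if the puck is lifted more than 8 mm, tipped over 0.3 rad or pushed more than 20 mm (height (world z) of puck above 0.008 m or angle between puck's own z axis and vertical above 0.3 rad or distance of puck from where it was at the start of the episode above 0.02 m).
It fails at once if a jar, the cup or the brush is moved more than 20 mm (distance of any of jar_green, jar_red, cup, brush from where it was at the start of the episode above 0.02 m).
It also fails if it takes over 53 s, if anything falls off the work surface, if the arm or the gripper's body presses on something with over 40 N, if the wrist force passes 120 N, or if a joint passes its speed limit or range.

## Robot

A 6-joint arm with a two-finger parallel gripper is mounted at the origin on the work surface. World frame = base frame: x ahead of the robot, y to its left, z up, the work surface at z = 0. Lengths are in m, angles in rad, forces in N, time in s.
With the tool pointing down it reaches from about 0.35 to 0.8 m from the base axis. Payload 7.3 kg.
Tool frame: the origin (TCP) lies between the finger pads; the fingertips stand 25 mm ahead of it and the grasp point (between the pads) lies 6 mm ahead of it (r.tip_extent is the distance from the TCP to the fingertips, in m); z points along the fingers, y is the line along which they close (so a half turn about z gives the same grasp; the last joint's range is limited). The gripper opens to 85 mm and grips with 20 to 120 N. Pads are 22 mm wide; open, the fingers measure 114 mm over their backs; the gripper's body (76 mm by 85 mm) begins 54 mm behind the grasp point. The pads swing forward as they close: fully open they stand 13 mm farther back than shut.
Start: joints at [1.003, 0.342, 1.524, -0, 1.275, -0.146], TCP at [0.215, 0.479, 0.219] pointing down, gripper open.
Joint ranges: [-2.53, 2.53], [-0.77, 2.02], [0.04, 2.7], [-1, 4.14], [0.28, 2.66], [-3.11, 3.11]. Speed limits (rad/s): [2.57, 2.57, 3.14, 3.14, 3.14, 3.14].

## Interface

Orientations are given as a unit quaternion [x, y, z, w].
In Python, from workcell import r, command_gripper, optics gives the robot as it stands. The module is installed in compiled form; this text tells all that it offers. Calls block until the motion is done:
- r.reach(position, orientation): joint-space move of the TCP to a pose.
- r.move_straight(position, orientation=None, speed=0.15, max_force=None): straight line of the TCP; orientation=None keeps the orientation; speed is the mean speed in m/s. With max_force (N) it stops when the force on the tool has changed by that much, and returns True; else False.
- r.movej(angles): joint-space move.
- command_gripper(opening, force=None): finger opening in m; force is the grip in N (None keeps the last); returns when the fingers have stopped.
- r.hold(seconds).
- r.solve_ik(position, orientation): joint angles nearest the present ones, or None.
- r.read_state(): the state.
- optics.get_image(name): name is "side" or "top" or "wrist"; returns (picture, depth): 400x640x3 uint8, red, green, blue; 400x640 float32, m along the optical axis (not along the pixel's ray), 0 where there is no reading.
- optics.camera_model(name): a dict with "K" (3x3 intrinsics, pixels), "k1" (the pictures are not rectified: a ray, as slopes to the right and down, at radius r is drawn at 1 + k1 r^2 times it, then the intrinsics apply), "R" (3x3) and "t" (3): a world point X has camera coordinates R X + t; the wrist camera has in their place "tool_from_camera" (4x4, takes a point from camera to tool coordinates, whose origin is the TCP and whose axes are the flange's). Camera axes: x right, y down, z forward; pixel columns grow to the right and rows downward; lengths in m; the calibration is good to about 2 mm. A picture is of the moment at which its call begins: read the wrist's pose just before it. camera_model takes no time and is no camera call.
A pose or a line that the arm cannot do raises r.PlanningError and nothing moves.
- r.finish_job(): hands the job in; it is judged then, once.
The state is a dict: "time_s": time; "joint_positions": joint angles; "dq": joint speeds; "tau": joint torques, N m; "eef_pos": TCP position; "eef_rot": TCP orientation; "contact_force": force on the tool from outside, world axes, zero at the start; "torque": the same for the moment, N m; "grip_width": finger opening in m; "grip_force": force on a finger pad.
Only numpy, scipy, OpenCV 4.12 (cv2) and the standard library are available. Lean on these libraries where they do the work, as an engineer would, in place of code of your own. Each camera call takes 0.05 s, during which the arm holds its last target. There are 200 camera calls.

## Working session

There is one attempt and no reset: what is moved stays moved. The work goes in short steps, each a Python script; the robot and the scene stay as the last script left them, time stands still between calls to the robot, and variables do not carry over. Pictures are saved under pics/ and viewed, at most 10 in all, crops included, and the job is handed in when it is done.

```bash
mkdir -p pics; python3 - <<'E'
from workcell import r, optics
import cv2,numpy as np
for n in ["top","side"]:
    im,d=optics.get_image(n); cv2.imwrite(f"pics/{n}0.png",im[:,:,::-1]); np.save(f"pics/{n}0.npy",d)
    m=optics.camera_model(n); print(n,m)
s=r.read_state(); print(s["eef_pos"],s["eef_rot"],s["time_s"],r.tip_extent,s["contact_force"])
E
```

```text
top {'K': array([[470.13523897,   0.        , 314.70453089],
       [  0.        , 470.13523897, 203.36216062],
       [  0.        ,   0.        ,   1.        ]]), 'k1': 0.010007233613891496, 'R': array([[ 0.02616991, -0.99944042,  0.02083208],
       [-0.99613919, -0.02781899, -0.08326358],
       [ 0.08379652, -0.01857265, -0.99630979]]), 't': array([-0.13335532,  0.59049575,  1.47950585])}
side {'K': array([[447.64148616,   0.        , 319.08240564],
       [  0.        , 447.64148616, 194.48809508],
       [  0.        ,   0.        ,   1.        ]]), 'k1': -0.034865290622843874, 'R': array([[ 0.99949572, -0.03033501,  0.00938607],
       [-0.0108194 , -0.60323756, -0.79748817],
       [ 0.02985384,  0.79698446, -0.60326156]]), 't': array([-0.56479074, -0.01640702,  1.22441706])}
[0.21471925 0.47867129 0.21830367] [ 2.09354469e-01  9.77839573e-01 -6.43685880e-04 -2.47228362e-04] 0.1 0.025 [-0.33466405 -0.18464101 -0.3307193 ]
```

View pics/top0.png

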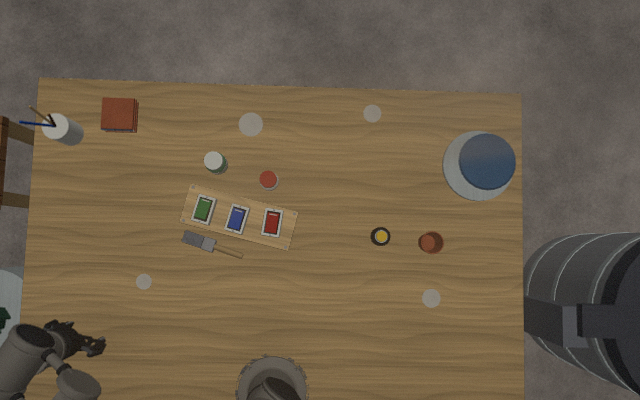

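View pics/side0.png

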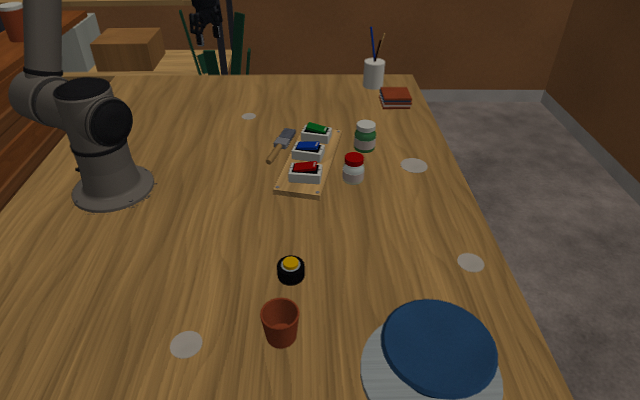

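The top view shows green (204,209), blue (237,219), red (272,222) and the button at (381,236). The side view shows red (306,168), blue (308,147), green (317,128) and the button at (291,264). I'll enlarge these areas next.

```bash
python3 - <<'E'
import cv2,numpy as np
t=cv2.imread("pics/top0.png");s=cv2.imread("pics/side0.png")
f=lambda im,x,y,w,h,k:cv2.resize(cv2.convertScaleAbs(im[y:y+h,x:x+w],alpha=1.5),None,fx=k,fy=k,interpolation=cv2.INTER_CUBIC)
a=f(t,180,180,130,75,6)[:, :780]
cv2.imwrite("pics/c1.png",a)
b=np.hstack([f(s,265,115,80,85,6),f(s,265,240,50,85,6)])
cv2.imwrite("pics/c2.png",b); print(a.shape,b.shape)
E
```

```text
(450, 780, 3) (510, 780, 3)
```

View pics/c1.png

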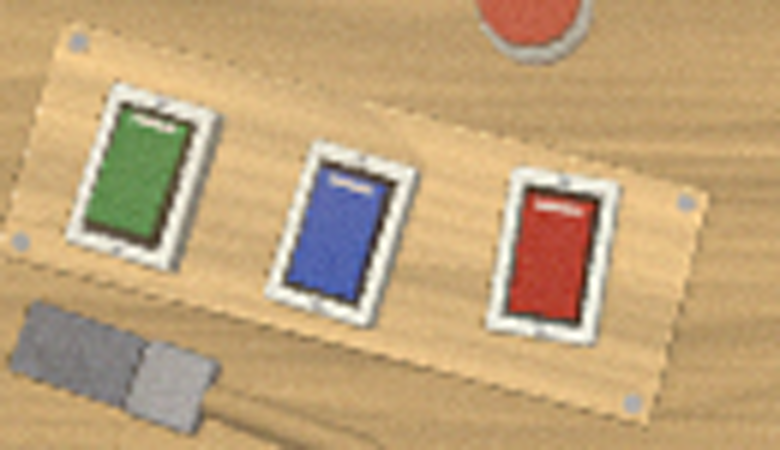

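View pics/c2.png

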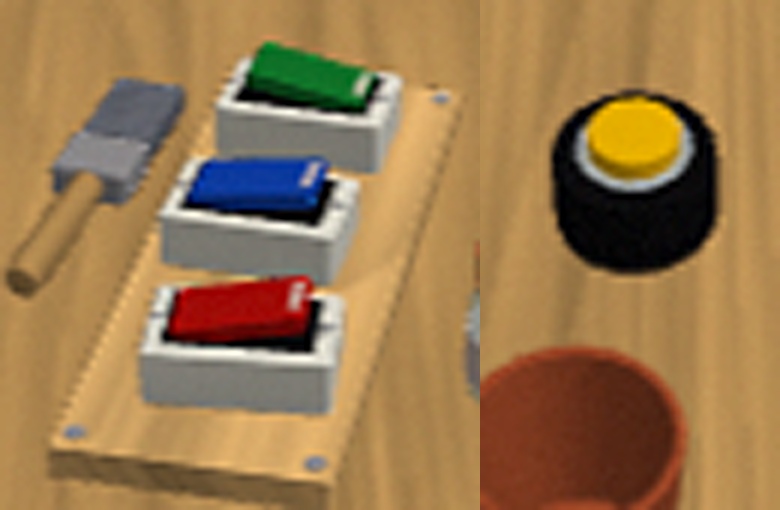

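The crops show the white bars at the far end of each paddle. In c1 red is at (559,207) and blue at (351,185); in c2 red is at (297,296), blue at (312,175) and the button top at (635,133). Next I'll triangulate.

```bash
cat > geo.py <<'E'
import numpy as np, cv2
from workcell import optics
def ray(n,p):
    m=optics.camera_model(n)
    u=cv2.undistortPoints(np.array([[p]],float),m["K"],np.array([m["k1"],0,0,0.]))[0,0]
    return -m["R"].T@m["t"], m["R"].T@np.r_[u,1]
def plane(n,p,z):
    o,d=ray(n,p); return o+d*(z-o[2])/d[2]
def tri(a,b):
    (o1,d1),(o2,d2)=ray("top",a),ray("side",b)
    k=np.linalg.lstsq(np.c_[d1,-d2],o2-o1,rcond=None)[0]
    p,q=o1+k[0]*d1,o2+k[1]*d2
    return (p+q)/2, np.linalg.norm(p-q)
C1=lambda x,y:((x+.5)/6-.5+180,(y+.5)/6-.5+180)
C2=lambda x,y:((x+.5)/6-.5+265,(y+.5)/6-.5+115)
C3=lambda x,y:((x-480+.5)/6-.5+265,(y+.5)/6-.5+240)
E
python3 - <<'E'
from geo import *
np.set_printoptions(precision=4,suppress=True)
print("bar red",tri(C1(559,207),C2(297,296)));print("bar blue",tri(C1(351,185),C2(312,175)))
t=cv2.imread("pics/top0.png"); h=cv2.cvtColor(t,cv2.COLOR_BGR2HSV)[220:250,365:397]
m=(h[...,0]>18)&(h[...,0]<32)&(h[...,1]>200); ys,xs=np.nonzero(m); c=(xs.mean()+365,ys.mean()+220); print(c,m.sum())
print("btn",tri(c,C3(635,133)),plane("top",c,.044),plane("side",C3(635,133),.044))
for n,q in dict(red=[(515,170),(620,182),(595,343),(487,330)],blue=[(315,143),(417,166),(375,325),(267,297)],green=[(115,86),(218,110),(177,270),(69,240)]).items():
    P=np.array([plane("top",C1(*x),.048) for x in q]); ax=P[:2].mean(0)-P[2:].mean(0)
    print(n,P.mean(0),"len",np.linalg.norm(ax),np.degrees(np.arctan2(ax[1],ax[0])))
for n,q in dict(red=[(530,187),(600,196),(579,322),(508,314)],blue=[(322,165),(392,177),(357,304),(288,292)]).items():
    P=np.array([plane("top",C1(*x),.058) for x in q]); print("paddle",n,P.mean(0))
print("brush",[plane("top",p,.01) for p in [(184,238),(242,258)]])
E
```

```text
bar red (array([0.5524, 0.0127, 0.0661]), np.float64(0.002178998699872981))
bar blue (array([0.5614, 0.1205, 0.0652]), np.float64(0.0011192179559242213))
(np.float64(nan), np.float64(nan)) 0
 ** On entry to DLASCL parameter number  4 had an illegal value
 ** On entry to DLASCL parameter number  4 had an illegal value
 ** On entry to DLASCL parameter number  4 had an illegal value
 ** On entry to DLASCL parameter number  4 had an illegal value
 ** On entry to DLASCL parameter number  5 had an illegal value
 ** On entry to DLASCL parameter number  4 had an illegal value<stdin>:5: RuntimeWarning: Mean of empty slice.
  ret = ret.dtype.type(ret / rcount)
Traceback (most recent call last):
  File "geo.py", line 11, in tri
    k=np.linalg.lstsq(np.c_[d1,-d2],o2-o1,rcond=None)[0]
      ~~~~~~~~~~~~~~~^^^^^^^^^^^^^^^^^^^^^^^^^^^^^^^^
numpy.linalg.LinAlgError: SVD did not converge in Linear Least Squares
```

```bash
python3 - <<'E'
from geo import *
np.set_printoptions(precision=4,suppress=True)
t=cv2.imread("pics/top0.png"); h=t[220:250,365:397].astype(int)
m=(h[...,2]-h[...,0]>90); m[:, :6]=0
n,l,st,ce=cv2.connectedComponentsWithStats(m.astype(np.uint8)); print(st,ce)
k=1+np.argmin([np.hypot(*(x-[16,16])) for x in ce[1:]]); c=ce[k]+[365,220]; print(c)
print("btn",tri(c,C3(635,133)),plane("top",c,.044),plane("side",C3(635,133),.044))
for n,q in dict(red=[(515,170),(620,182),(595,343),(487,330)],blue=[(315,143),(417,166),(375,325),(267,297)],green=[(115,86),(218,110),(177,270),(69,240)]).items():
    P=np.array([plane("top",C1(*x),.048) for x in q]); ax=P[:2].mean(0)-P[2:].mean(0)
    print(n,P.mean(0),"len",np.linalg.norm(ax),np.degrees(np.arctan2(ax[1],ax[0])))
for n,q in dict(red=[(530,187),(600,196),(579,322),(508,314)],blue=[(322,165),(392,177),(357,304),(288,292)]).items():
    P=np.array([plane("top",C1(*x),.058) for x in q]); print("paddle",n,P.mean(0))
E
```

```text
[[  0   0  32  30 883]
 [ 12  11  10  10  77]] [[15.4349 14.3851]
 [16.2468 15.8182]]
[381.2468 235.8182]
btn (array([ 0.4946, -0.3298,  0.043 ]), np.float64(0.001843669849156048)) [ 0.4955 -0.3295  0.044 ] [ 0.4938 -0.3308  0.044 ]
red [0.5288 0.0156 0.048 ] len 0.085004850971431 -7.430365162155717
blue [0.5381 0.1259 0.048 ] len 0.08484560299400834 -13.73347751544142
green [0.5647 0.2305 0.048 ] len 0.08490034747057525 -12.810768065675616
paddle red [0.5291 0.015  0.058 ]
paddle blue [0.5366 0.1264 0.058 ]
```

```bash
cat > act.py <<'E'
import numpy as np
from workcell import r, command_gripper, optics
def q(deg): a=np.radians(deg)/2; return [np.cos(a),np.sin(a),0,0]
def st(s=""):
    x=r.read_state(); print(s,x["time_s"],np.round(x["eef_pos"],4),"tipz",round(x["eef_pos"][2]-r.tip_extent,4),np.round(x["contact_force"],2))
def press(xy,deg,z0,zmin,F):
    r.move_straight([*xy,z0+r.tip_extent],q(deg),speed=.1); st("above")
    hit=r.move_straight([*xy,zmin+r.tip_extent],speed=.02,max_force=F); st(f"hit {hit}")
E
python3 - <<'E'
from act import *
import cv2
command_gripper(0,40)
xy=[.5528,.0122]
r.reach([*xy,.12+r.tip_extent],q(172.6))
press(xy,172.6,.075,.050,14)
r.hold(.3); st("held")
r.move_straight([*xy,.12+r.tip_extent],speed=.15)
im,_=optics.get_image("side")
cv2.imwrite("pics/s1.png",cv2.resize(im[115:200,245:365,::-1],None,fx=6,fy=6,interpolation=cv2.INTER_CUBIC))
E
```

```text
above 3.55 [0.5531 0.0124 0.1003] tipz 0.0753 [-0.48  0.64 -0.64]
hit False 4.95 [0.5529 0.0122 0.0751] tipz 0.0501 [-0.23 -0.97 -0.23]
held 5.25 [0.5528 0.0122 0.0751] tipz 0.0501 [-0.07  0.32  0.07]
```

View pics/s1.png

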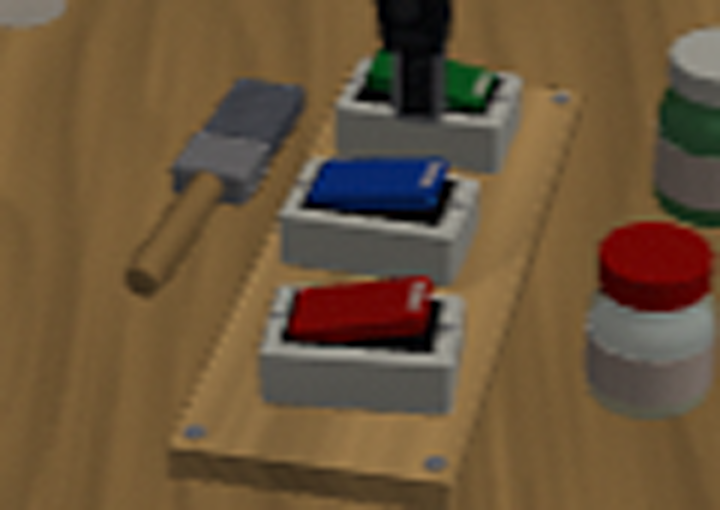

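The side view shows red still off, with the fingertip hovering near (415,110). The press met no force, so I'm checking the finger width and where the tip should appear.

```bash
python3 - <<'E'
from act import *
import cv2
s=r.read_state(); st("now"); print(s["grip_width"],s["grip_force"],s["eef_rot"])
for n in("side","top"):
    m=optics.camera_model(n)
    for p in ([.5528,.0122,s["eef_pos"][2]-.025],[.5528,.0122,.0622]):
        print(n,p,cv2.projectPoints(np.array([p]),cv2.Rodrigues(m["R"])[0],m["t"],m["K"],np.array([m["k1"],0,0,0.]))[0].ravel())
a,da=optics.get_image("top"); b,db=optics.get_image("side")
f=lambda im,x,y:cv2.resize(cv2.convertScaleAbs(im[y:y+100,x:x+80,::-1],alpha=1.5),None,fx=5,fy=5,interpolation=cv2.INTER_CUBIC)
cv2.imwrite("pics/g.png",np.hstack([f(a,230,180),f(b,275,75)]))
E
```

```text
now 5.9167 [0.552  0.0123 0.1439] tipz 0.1189 [-0.21 -0.09  0.56]
8.890263636809689e-06 0.0 [ 6.45494513e-02  9.97913961e-01  5.21384037e-05 -1.04529798e-03]
side [0.5528, 0.0122, np.float64(0.1188505044773217)] [314.70847969 147.22328773]
side [0.5528, 0.0122, 0.0622] [314.63450241 165.21195598]
top [0.5528, 0.0122, np.float64(0.1188505044773217)] [271.73416671 213.25047185]
top [0.5528, 0.0122, 0.0622] [273.0122652  214.38437406]
```

View pics/g.png

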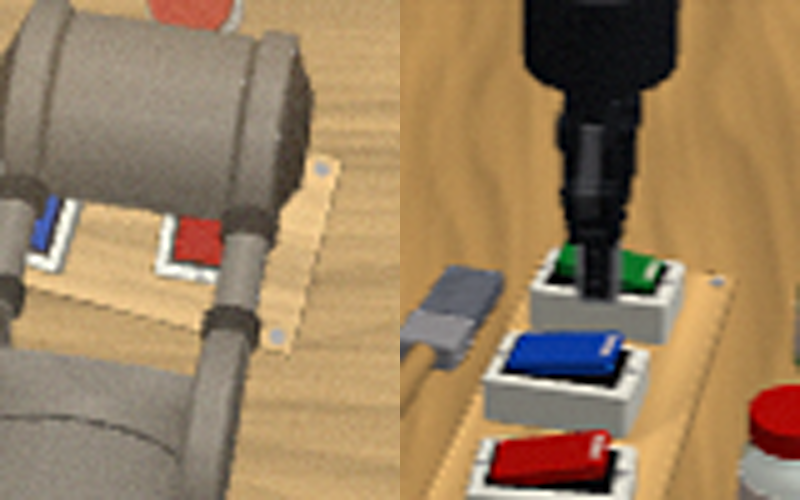

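The side view puts the fingertip at raw (314.6,135), but the prediction was (314.7,147). The real tip is therefore higher or farther in y than reported, and the depth image should show which.

```bash
python3 - <<'E'
from geo import *
from workcell import r
np.set_printoptions(precision=4,suppress=True)
b,d=optics.get_image("side"); m=optics.camera_model("side")
for p in [(314,115),(314,120),(314,124),(314,128),(314,131),(315,133),(314,135),(315,137),(306,166),(308,145)]:
    o,v=ray("side",p); v=v/(m["R"][2]@v); z=d[p[1],p[0]]; print(p,z,o+v*z)
s=r.read_state(); print(s["joint_positions"],s["eef_pos"])
w,dw=optics.get_image("wrist"); cv2.imwrite("pics/w.png",w[:,:,::-1]); print(optics.camera_model("wrist"))
E
```

```text
(314, 115) 1.0536854 [ 0.5493 -0.0497  0.2445]
(314, 120) 1.0836062 [ 0.5498 -0.03    0.221 ]
(314, 124) 1.1212832 [ 0.5504 -0.0022  0.1952]
(314, 128) 1.1275597 [ 0.5504 -0.0027  0.1842]
(314, 131) 1.1400595 [0.5506 0.0037 0.172 ]
(315, 133) 1.1375839 [ 0.5531 -0.0016  0.1692]
(314, 135) 1.1486701 [0.5507 0.0051 0.1596]
(315, 137) 1.3773556 [0.5582 0.202  0.041 ]
(306, 166) 1.2123172 [0.5294 0.011  0.0607]
(308, 145) 1.3026062 [0.536  0.1232 0.0596]
[-0.1166  0.4621  1.5565  0.      1.1252 -1.5582] [0.5522 0.0123 0.1438]
{'K': array([[334.9827,   0.    , 323.948 ],
       [  0.    , 334.9827, 200.2647],
       [  0.    ,   0.    ,   1.    ]]), 'k1': -0.03205397175287737, 'tool_from_camera': array([[-0.    , -0.9613, -0.2756,  0.07  ],
       [ 1.    , -0.0001,  0.0004,  0.    ],
       [-0.0004, -0.2756,  0.9613, -0.1546],
       [ 0.    ,  0.    ,  0.    ,  1.    ]])}
```

View pics/w.png

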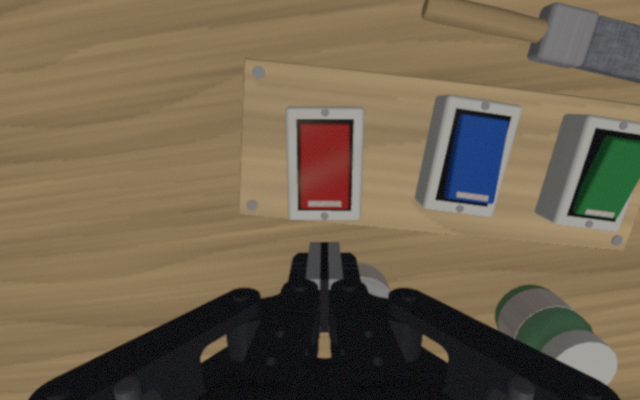

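The depth image puts the real fingertip about 38 mm higher than tip_extent implies, and the wrist view agrees, showing the tip at (325,243), about 13 mm behind the TCP. Lateral position is fine. I'll press deeper under force guard, using contact to confirm the offset.

```bash
sed -i 's/r\.tip_extent/TE/g; 2a TE=-.013  # measured: fingertips sit 13 mm behind the TCP, not 25 mm ahead' act.py
python3 - <<'E'
from act import *
import cv2
xy=[.5528,.0122]
press(xy,172.6,.085,.048,10)
r.hold(.2); st("held")
r.move_straight([*xy,.12+TE],speed=.15)
im,_=optics.get_image("side")
cv2.imwrite("pics/s2.png",cv2.resize(im[115:200,245:365,::-1],None,fx=6,fy=6,interpolation=cv2.INTER_CUBIC))
E
```

```text
above 7.0 [0.5533 0.0122 0.0725] tipz 0.0855 [-0.19  0.01  0.47]
hit True 8.3833 [0.5548 0.0119 0.0425] tipz 0.0555 [-0.56 -0.78  6.94]
held 8.5833 [0.5548 0.0119 0.0425] tipz 0.0555 [-1.11  0.13  7.21]
```

View pics/s2.png

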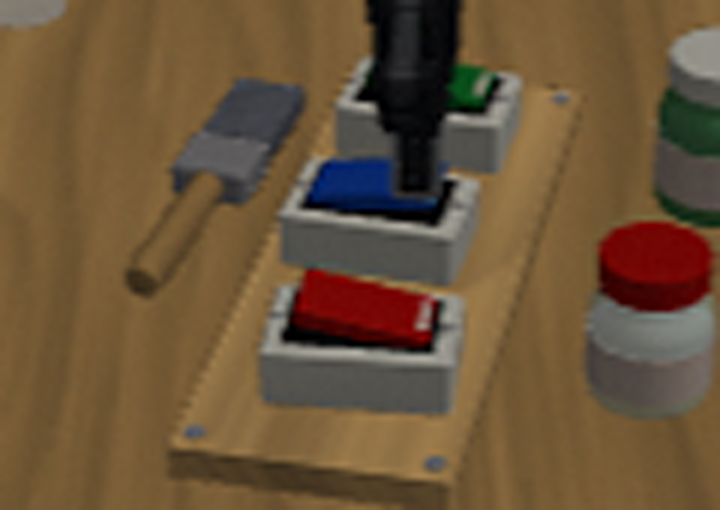

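Red is now clearly on: its bar end is down at (425,315), and the tip stopped at 55.5 mm, close to the expected 56 mm. Blue is next by the same method.

```bash
python3 - <<'E'
from act import *
import cv2
xy=[.5600,.1205]
r.move_straight([*xy,.12+TE],q(166.5),speed=.15)
press(xy,166.5,.08,.048,11)
r.hold(.3); st("held")
r.move_straight([*xy,.12+TE],speed=.15)
b=[.4946,-.3300]
r.move_straight([.5,-.1,.14+TE],q(172.6),speed=.2)
r.move_straight([*b,.12+TE],q(180-33.7),speed=.2); st("over button")
im,_=optics.get_image("side")
f=lambda x,y,w,h,k:cv2.resize(im[y:y+h,x:x+w,::-1],None,fx=k,fy=k,interpolation=cv2.INTER_CUBIC)
cv2.imwrite("pics/s3.png",np.hstack([f(265,115,80,100,5),f(260,200,80,100,5)]))
E
```

```text
above 10.6417 [0.5602 0.1201 0.0671] tipz 0.0801 [-0.61  0.05 -0.62]
hit True 11.8167 [0.5621 0.1202 0.0427] tipz 0.0557 [-0.33 -0.8   5.73]
held 12.1167 [0.5621 0.1202 0.0427] tipz 0.0557 [-0.82 -0.71  6.9 ]
over button 15.3083 [ 0.4948 -0.3289  0.1071] tipz 0.1201 [1.19 0.28 0.73]
```

View pics/s3.png

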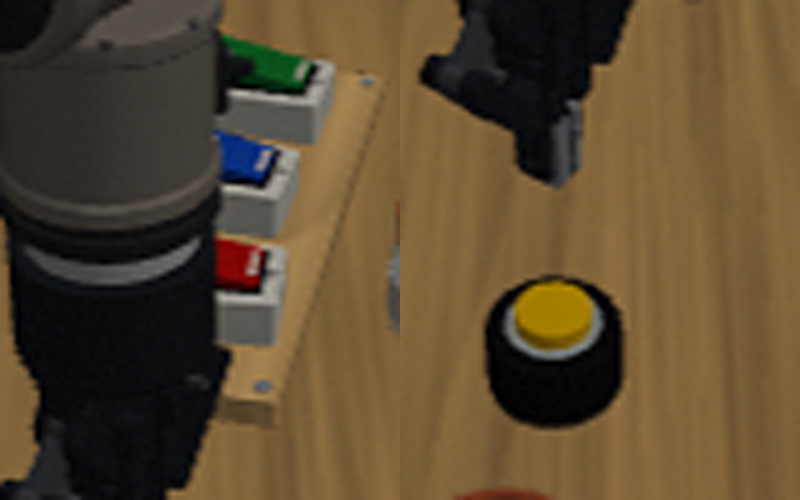

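All three rockers are down at the marked end, with bars at about (250,270), (262,160) and (303,72). The tip at (558,175) is lined up over the button at (555,312), so I'll press it.

```bash
python3 - <<'E'
from act import *
b=[.4942,-.3300]
press(b,180-33.7,.06,.0345,10)
r.hold(1.5); st("held")
r.move_straight([*b,.14+TE],speed=.08); st("up")
E
```

```text
above 16.1083 [ 0.4946 -0.3302  0.0475] tipz 0.0605 [0.49 0.09 0.33]
hit True 17.1167 [ 0.4941 -0.33    0.0257] tipz 0.0387 [-1.77 -0.03  6.4 ]
held 18.6167 [ 0.4942 -0.33    0.0257] tipz 0.0387 [-0.5   0.44  6.45]
up 20.0417 [ 0.4939 -0.3298  0.1264] tipz 0.1394 [-0.57 -0.55  0.32]
```

The force of 6.4 N, above the 4.8 N needed, and a travel of about 6 mm mean the button was held fully down for 1.5 s. I'll take one last look before handing in.

```bash
python3 - <<'E'
from act import *
import cv2
r.move_straight([.45,-.2,.22],speed=.2)
im,_=optics.get_image("side"); cv2.imwrite("pics/s4.png",cv2.resize(im[110:350,180:440,::-1],None,fx=2.5,fy=2.5,interpolation=cv2.INTER_CUBIC)); st()
a=im[110:350,180:440].astype(int)
for i in (im[:,:,::-1],cv2.imread("pics/side0.png")):
    j=i.astype(int); m=(j[...,2]-j[...,0]>130)&(j[...,1]>110); m[:245]=0; m[285:]=0; m[:,:270]=0;m[:,315:]=0; y,x=np.nonzero(m); print(x.mean(),y.mean(),len(x))
E
```

```text
21.075 [ 0.4499 -0.2006  0.2191] tipz 0.2321 [ 0.34  0.07 -0.24]
290.35042735042737 261.5128205128205 117
290.32173913043476 261.45217391304345 115
```

View pics/s4.png

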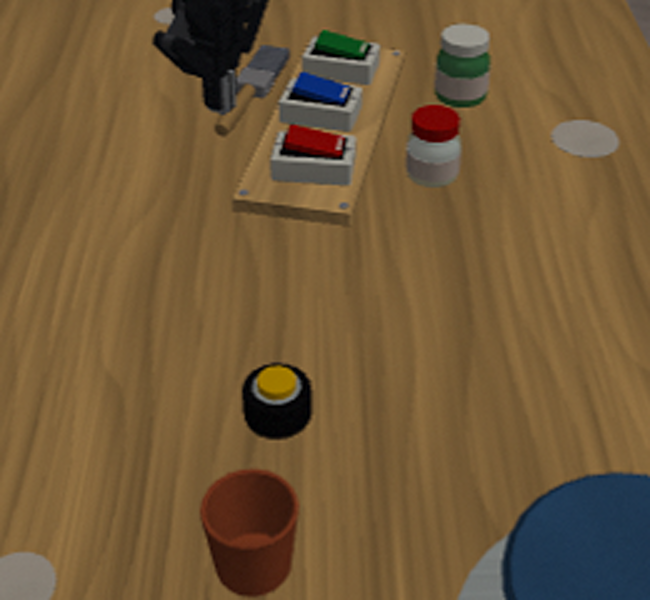

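The final view shows all three rockers on, at (315,140), (323,88) and (340,45). The button at (277,382) is back up with the puck unmoved, and the jars, cup and brush are in place.

```bash
python3 -c "
from workcell import r
print(r.finish_job())"
```

```text
the job is handed in; nothing more can be done
None
```

I switched on the red mains, then the blue fan, held the yellow start button fully down for 1.5 s and released it, then handed the job in; the last picture shows green still on and the puck, jars, cup and brush in place (no verdict was returned).

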